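# Lay out the bearing kit in the compartment tray

## Task

Lay out the repair kit in the blue tray, one part to a compartment, in order of assembly starting from the end with the yellow handle: the brass bush, the small bearing, the bright bolt, and last the hexagon nut. Set each part down inside its own compartment the same way up as it stands now. Leave the look-alikes (steel bush, large bearing, dark bolt), the oil bottle and the grease tin where they are.

Things in the scene. Friction and masses are not known exactly. Their poses are not given: they have to be found in the camera images.
- kit_tray: blue open tray fixed to the counter, 244x112x22 mm, four compartments in a row. Origin: centre of underside; +x along its length to the end with the YELLOW lip handle (other one blue; each sticks out 15 mm). Compartment centres x = +90 (first), +30, -30, -90 mm (fourth), y = 0; each 56 mm inside along x, 104 mm along y. Floor 3 mm thick; outer walls 22, dividers 14 mm high, all 4 mm thick
- bush_brass: brass bush, yellow plain tube 28 mm across, 32 mm high, standing on end. First compartment. Origin: centre of its underside; z up along its axis. Stands loose on the counter right of the tray, among the other parts, whose centres lie at least 85 mm apart; the cabinets behind the counter begin at world x = 0.66 m, so swing sideways nearer the robot.
- bearing_small: small ball bearing, 40 mm across, 12 mm high, lying flat, steel with a black seal ring. Second compartment. Origin: centre of its underside; z up along its axis. Stands loose on the counter right of the tray, among the other parts, whose centres lie at least 85 mm apart; the cabinets behind the counter begin at world x = 0.66 m, so swing sideways nearer the robot.
- bolt_bright: bright steel hexagon bolt, 42 mm high, standing on its head with the shank up: head 16 to 18 mm across and 7 mm high, shank 10 mm across. Third compartment. Origin: centre of its underside; z up along its axis. Stands loose on the counter right of the tray, among the other parts, whose centres lie at least 85 mm apart; the cabinets behind the counter begin at world x = 0.66 m, so swing sideways nearer the robot.
- nut: bright steel hexagon nut, 19 to 22 mm across, 10 mm high, lying flat. Fourth compartment. Origin: centre of its underside; z up along its axis. Stands loose on the counter right of the tray, among the other parts, whose centres lie at least 85 mm apart; the cabinets behind the counter begin at world x = 0.66 m, so swing sideways nearer the robot.
- bush_steel: grey steel bush, 24 mm across, 26 mm high, standing on end; does not belong, leave it. Origin: centre of its underside; z up along its axis.
- bearing_large: large ball bearing, 52 mm across, 15 mm high, lying flat, looks like the small one; does not belong, leave it. Origin: centre of its underside; z up along its axis.
- bolt_dark: dark grey hexagon bolt, 56 mm high, standing on its head, head 18 mm across; does not belong, leave it. Origin: centre of its underside; z up along its axis.
- oil_bottle: white oil bottle with a red spout, 47 mm across, 139 mm high, at the right of the parts; leave it. Origin: centre of its underside; z up along its axis.
- grease_tin: green grease tin with a white lid, 73 mm across, 48 mm high, behind the parts; leave it. Origin: centre of its underside; z up along its axis.
There are look-alikes about, which are no part of the job. Leave any orange look-alike of the bearing_small alone.

How it is judged:
By the outcome, as a careful person would: the job done as asked, in the order asked, and still so for the second after the job is handed in, with the robot touching nothing.
It also fails if it takes over 112 s, if anything falls off the work surface, if the arm or the gripper's body presses on something with over 40 N, if the wrist force passes 120 N, or if a joint passes its speed limit or range.

## Robot

A 6-joint arm with a two-finger parallel gripper is mounted at the origin on a cart in front of the work surface, level with it; the furniture and walls round the work are solid. World frame = base frame: x ahead of the robot, y to its left, z up, the work surface at z = 0. Lengths are in mm, angles in rad, forces in N, time in s.
With the tool pointing down it reaches from about 325 to 750 mm from the base axis. Payload 7.6 kg.
Tool frame: the origin (TCP) lies on the centre line of the jaws, within the pads' length; the fingertips stand robot.tip_extent ahead of it and the grasp point (between the pads) lies 3 mm ahead of it (robot.tip_extent is the distance from the TCP to the fingertips, in mm); z points along the fingers, y is the line along which they close (so a half turn about z gives the same grasp; the last joint's range is limited). The gripper opens to 85 mm and grips with 20 to 120 N. Pads are 22 mm wide; open, the fingers measure 114 mm over their backs; the gripper's body (76 mm by 85 mm) begins 54 mm behind the grasp point. The pads swing forward as they close: fully open they stand 13 mm farther back than shut.
Start: joints at [-1.295, 0.052, 1.401, -0, 1.689, -0.07], TCP at [177.974, -493.935, 222.923] pointing down, gripper open.
Joint ranges: [-2.9, 2.9], [-0.91, 2.17], [0.12, 2.37], [-1.06, 4.2], [0.26, 2.73], [-2.93, 2.93]. Speed limits (rad/s): [2.57, 2.57, 3.01, 3.14, 3.14, 3.14].

## Interface

Orientations are given as a unit quaternion [w, x, y, z].
In Python, from station import robot gives the robot as it stands. The module is installed in compiled form; this text tells all that it offers.
- The arm moves only by the shell command python3 -m inch 'ROWS' [OPENING] [FORCE]. ROWS is JSON, a list that holds one entry, the list of rows, each a list of 6 numbers: the shift along the tool's x, y, z scaled (see below), then the turn, a rotation vector about the tool's x, y, z scaled (see below). In form: [[[x, y, z, rx, ry, rz], ...]]. A call has 1 to 10 rows; each row shifts and turns the commanded pose from where the row before left it, along the tool's axes as they then stand; what a row does not reach is not made up. The controller multiplies each number of a shift by 5 cm and each number of a turn by 4 degrees. A row lasts 1/10 s, in which the tool goes at most 50 mm and 8.59 degrees, less where a joint would pass 70% of its speed; a pose out of reach is approached as far as the arm can. A call with a number of a shift or a turn outside -1 to 1 is refused whole. A call with a gripper value outside its range is refused whole. OPENING is the gripper's target within -1 to 1 (shut at 1, half-way at 0, fully open at -1), set as the call begins (- or left out, the last holds). The fingers move at their own pace and stop on an object; FORCE is the grip in N (left out, the last holds). Time passes only in rows, so rows that do not move let the fingers close. It gives the time, the measured TCP pose, the force, the opening and the grip force at its end, in the units of the state.
- robot.sense(): the state, without advancing time (a new reading comes with each control period).
- robot.grab_frame(name): name is "scene" or "top" or "wrist"; returns the picture (420x560x3 uint8, blue, green, red); there is no depth.
- robot.camera_info(name): a dict with "vertical_fov" (degrees; the focal length in pixels is half the picture's height over the tangent of half this angle, whatever the lens; pixels are square), "cx", "cy" (the principal point, pixels), "position" and "rotation" of the camera in the world; the wrist camera has in their place "hand_eye" (4x4, takes a point from camera to tool coordinates, whose origin is the TCP and whose axes are the flange's). Camera axes: x right, y up, looking along -z (the intrinsics and any distortion apply to the point x, -y, -z); pixel columns grow to the right and rows downward; lengths in mm; the calibration is good to about 2 mm. A picture is of the moment at which its call begins: read the wrist's pose just before it. camera_info takes no time and is no camera call.
- robot.job_done(): hands the job in; it is judged then, once.
The state is a dict: "t": time; "joint_pos": joint angles; "qd": joint speeds; "tau": joint torques, N m; "eef_pos": TCP position; "tool_rot": TCP orientation; "wrist_force": force on the tool from outside, world axes, zero at the start; "moment": the same for the moment, N m; "opening": finger opening in mm; "grip_force": force on a finger pad.
Only numpy, scipy, OpenCV 4.12 (cv2) and the standard library are available. Lean on these libraries where they do the work, as an engineer would, in place of code of your own. Each camera call takes 0.05 s, during which the arm holds its last target. There are 200 camera calls.

## Working session

There is one attempt and no reset: what is moved stays moved. The work goes in short steps, Python scripts to look and compute and a shell command to move; the robot and the scene stay as the last step left them, time stands still between calls to the robot, and variables do not carry over. Pictures are saved under pics/ and viewed, at most 14 in all, crops included, and the job is handed in when it is done.

```bash
mkdir -p pics
python3 - <<'E'
from station import robot
import cv2
s=robot.sense();print({k:s[k] for k in('t','eef_pos','tool_rot','opening','wrist_force')},robot.tip_extent)
for n in("scene","top","wrist"):
    i=robot.camera_info(n);print(n,i)
    cv2.imwrite(f'pics/{n}0.png',robot.grab_frame(n))
E
```

```text
{'t': 0.0, 'eef_pos': array([ 177.88104713, -493.61361784,  222.06187056]), 'tool_rot': array([-7.76856422e-04,  9.85087454e-01,  1.72052595e-01, -9.37980658e-05]), 'opening': 85.2626051541449, 'wrist_force': array([0.48578039, 0.12529406, 0.19124871])} 22.0
scene {'vertical_fov': 46.19668972848737, 'cx': 285.95869952692095, 'cy': 205.5321794609155, 'position': array([  52.3664082 , -975.7288355 , 1098.31914247]), 'rotation': array([ 0.89751433,  0.36021615, -0.09615025, -0.23551536])}
top {'vertical_fov': 49.19139242957535, 'cx': 281.7146298169816, 'cy': 213.36793990482482, 'position': array([ 274.15393609, -117.25006026, 1397.6991735 ]), 'rotation': array([-0.6958725 , -0.06361744,  0.06967982,  0.71194031])}
wrist {'vertical_fov': 68.30125189063212, 'cx': 282.4868144861688, 'cy': 202.63913574787938, 'hand_eye': array([[-4.84470936e-04,  9.63660759e-01,  2.67128632e-01,
         6.93637023e+01],
       [ 9.99999852e-01,  4.01160605e-04,  3.66445673e-04,
        -7.31121261e-01],
       [ 2.45967832e-04,  2.67128770e-01, -9.63660811e-01,
        -1.51649972e+02],
       [ 0.00000000e+00,  0.00000000e+00,  0.00000000e+00,
         1.00000000e+00]])}
```

View pics/top0.png

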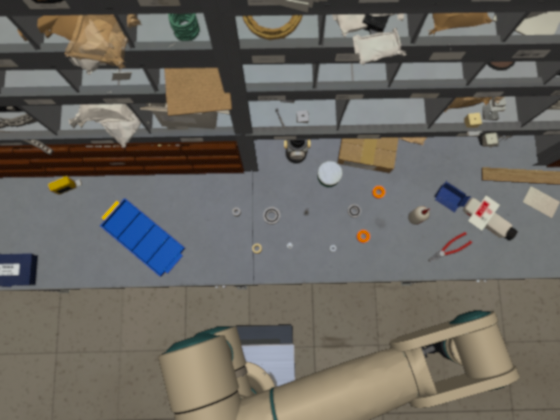

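View pics/scene0.png

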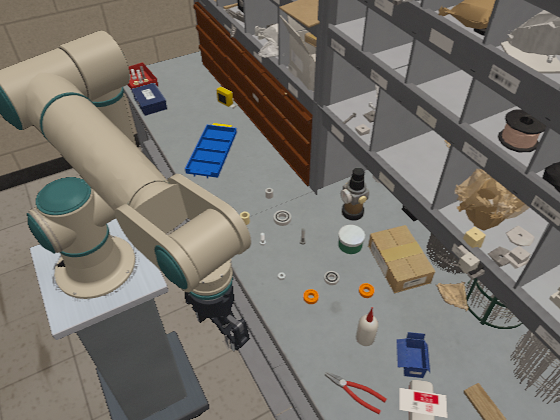

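Top view: brass bush ≈(257,248), vs. steel bush (236,211). Small bearing ≈(354,211), vs. large bearing (271,215) and orange rings (379,191), (364,236). Bright bolt ≈(290,245), vs. dark bolt (306,212). Nut ≈(333,248). The tray's yellow end is at (112,210) and its blue end at (175,268). A close crop will check these choices.

```bash
cat > h.py <<'E'
from station import robot
import numpy as np, cv2
from scipy.spatial.transform import Rotation as R
def rot(q): return R.from_quat(np.r_[q[1:],q[0]]).as_matrix()
def ray(n,u,v,s=None):
    i=robot.camera_info(n); f=210/np.tan(np.radians(i['vertical_fov']/2))
    d=np.array([(u-i['cx'])/f,-(v-i['cy'])/f,-1])
    if n=='wrist':
        H=i['hand_eye']; T=rot(s['tool_rot'])
        return s['eef_pos']+T@H[:3,3], T@H[:3,:3]@d
    return np.array(i['position']),rot(i['rotation'])@d
def pix(n,u,v,z,s=None):
    p,d=ray(n,u,v,s); return (p+d*(z-p[2])/d[2])
def proj(n,P,s):
    i=robot.camera_info(n); f=210/np.tan(np.radians(i['vertical_fov']/2))
    if n=='wrist':
        H=i['hand_eye']; T=rot(s['tool_rot']); c=H[:3,:3].T@(T.T@(np.array(P)-s['eef_pos'])-H[:3,3])
    else: c=rot(i['rotation']).T@(np.array(P)-i['position'])
    return i['cx']+f*c[0]/-c[2], i['cy']-f*c[1]/-c[2]
def plan(x,y,z):
    """remaining shift in tool axes, units of 5cm, and tool yaw"""
    s=robot.sense();T=rot(s['tool_rot'])
    return np.round(T.T@(np.array([x,y,z])-s['eef_pos'])/50,3)
E
python3 - <<'E'
from h import *
I=cv2.imread('pics/top0.png')
cv2.imwrite('pics/crop1.png',cv2.resize(I[180:280,220:400],None,fx=4.4,fy=4.4,interpolation=cv2.INTER_CUBIC))
cv2.imwrite('pics/crop2.png',cv2.resize(I[190:280,90:200],None,fx=6,fy=6,interpolation=cv2.INTER_CUBIC))
for n,u,v,z in[('brass',257,248,32),('steelb',236,211,26),('large',271,215,15),('dark',306,212,56),('bright',290,245,42),('nut',333,248,10),('small',354,211,12),('oil',420,214,100),('tin',329,173,48)]:
    print(n,pix('top',u,v,z).round())
h=cv2.cvtColor(I,cv2.COLOR_BGR2HSV); m=cv2.inRange(h,(100,150,60),(130,255,255)); m[:,:90]=0;m[:,200:]=0
k,l,st,c=cv2.connectedComponentsWithStats(m); 
ys,xs=np.nonzero(m[190:290]); P=np.array([pix('top',x,y+190,18)[:2] for x,y in zip(xs,ys)],np.float32)
print('tray',cv2.minAreaRect(P),len(P))
E
```

```text
brass [431. -56.  32.]
steelb [547.   7.  26.]
large [534. -99.  15.]
dark [ 533. -204.   56.]
bright [ 437. -154.   42.]
nut [ 429. -286.   10.]
small [ 541. -355.   12.]
oil [ 511. -530.  100.]
tin [ 654. -279.   48.]
tray ((472.6091003417969, 288.3068542480469), (252.83624267578125, 109.06307983398438), 49.97557830810547) 2930
```

View pics/crop1.png

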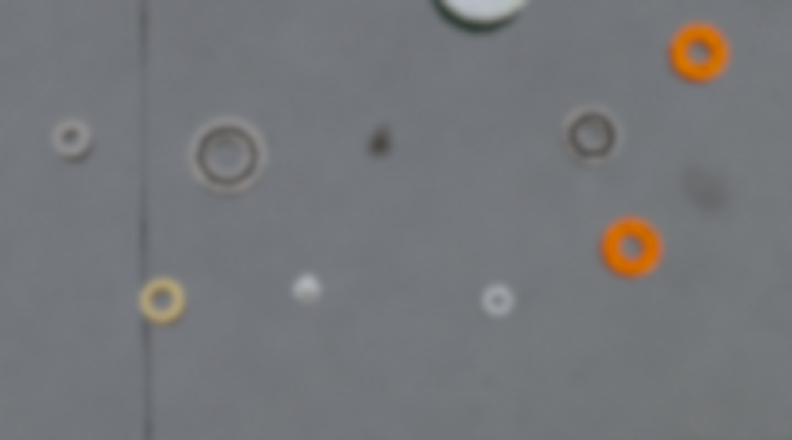

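View pics/crop2.png

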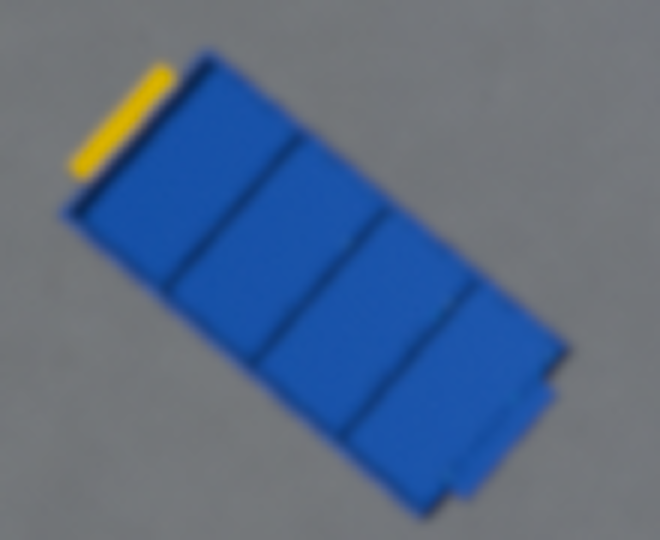

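The crop confirms the brass bush (163,300), bright bolt (307,287), nut (498,300) and the smaller ring bearing (592,135). The tray crop shows rim corners at (208,52), (68,212), (425,515) and (568,350), with yellow at upper left.

```bash
python3 - <<'E'
from h import *
c=[pix('top',90+u/6,190+v/6,22)[:2] for u,v in[(208,52),(68,212),(425,515),(568,350)]]
c=np.array(c);o=c.mean(0);print(c.round(),o, [np.linalg.norm(c[i]-c[(i+1)%4]).round() for i in range(4)])
ax=(c[0]+c[1]-c[2]-c[3]);ax/=np.linalg.norm(ax);print(np.degrees(np.arctan2(ax[1],ax[0])))
for k in(90,30,-30,-90):print(k,(o+k*ax).round(1))
E
python3 -m inch '[[[0,0,0,0,0,-1],[0,0,0,0,0,-1],[0,0,0,0,0,-1],[0,0,0,0,0,-1],[0,0,0,0,0,-1],[0,0,0,0,0,-1],[0,0,0,0,0,-1]]]'
python3 -c "
from h import *
print(plan(429,-286,150), robot.sense()['tool_rot'])"
```

```text
[[593. 348.]
 [512. 415.]
 [356. 231.]
 [436. 162.]] [474.46323999 289.04740365] [np.float64(105.0), np.float64(241.0), np.float64(106.0), np.float64(243.0)]
49.75486581009727
90 [532.6 357.7]
30 [493.8 311.9]
-30 [455.1 266.1]
-90 [416.3 220.4]
t: 0.85
eef_pos: [177.9, -493.8, 222.6]
tool_rot: [-0.0, 0.914, 0.407, 0.0]
wrist_force: [-0.6, 0.7, -0.8]
opening: 85.3
grip_force: 0.0
[6.448 0.949 1.453] [-3.00837295e-04  9.13623923e-01  4.06560248e-01  4.63238433e-05]
```

```bash
python3 -m inch '[[[0,0,0,0,0,-0.45],[0.8,0.12,0.18,0,0,0],[0.8,0.12,0.18,0,0,0],[0.8,0.12,0.18,0,0,0],[0.8,0.12,0.18,0,0,0],[0.8,0.12,0.18,0,0,0],[0.8,0.12,0.18,0,0,0],[0.8,0.12,0.18,0,0,0],[0.8,0.12,0.18,0,0,0],[0,0,0,0,0,0]]]'
python3 - <<'E'
from h import *
s=robot.sense();I=robot.grab_frame('wrist');cv2.imwrite('pics/w1.png',I)
print(plan(429,-286,150),s['eef_pos'],2*np.degrees(np.arctan2(s['tool_rot'][2],s['tool_rot'][1])),proj('wrist',[429,-286,10],s))
E
```

```text
t: 1.85
eef_pos: [423.8, -277.8, 149.1]
tool_rot: [-0.002, 0.907, 0.422, -0.0]
wrist_force: [-0.5, -0.9, -0.1]
opening: 85.1
grip_force: 0.0
[-0.016  0.18  -0.004] [ 423.78233875 -277.79643692  149.05908265] 49.90015422875529 (np.float64(292.3486240908468), np.float64(194.66805925135853))
```

View pics/w1.png

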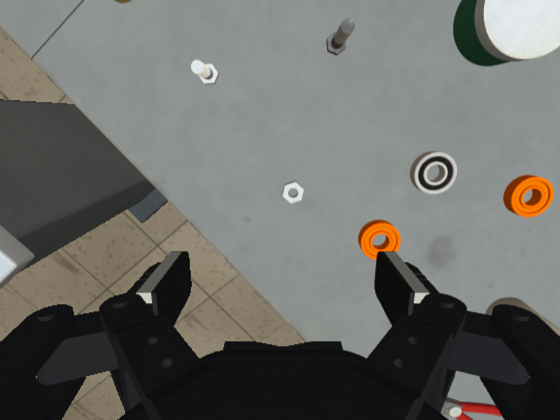

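Wrist view: nut at (293,193), with the bright bolt (205,70), small bearing (434,173) and orange ring (379,240). I'll measure the hexagon angles.

Run:
```python
from h import *
I=cv2.imread('pics/w1.png');s=robot.sense()
a=cv2.resize(I[172:214,272:314],(400,400),interpolation=cv2.INTER_CUBIC);b=cv2.resize(I[50:92,185:227],(400,400),interpolation=cv2.INTER_CUBIC)
cv2.imwrite('pics/c3.png',np.hstack([a,b]))
g=I[172:214,272:314].min(2);m=((g>165)*255).astype('uint8')
cs,_=cv2.findContours(m,cv2.RETR_EXTERNAL,cv2.CHAIN_APPROX_NONE);c=max(cs,key=cv2.contourArea)
P=np.array([pix('wrist',p[0]+272,p[1]+172,10,s)[:2] for p in c[:,0]]).astype(np.float32)
print(cv2.minEnclosingCircle(P),cv2.minAreaRect(P))
# width vs direction
for d in range(0,60,5):
    t=np.radians(d);q=P@[np.cos(t),np.sin(t)];print(d,round(np.ptp(q),1),end='; ')
print(pix('wrist',434,173,12,s),pix('wrist',197,65,42,s),pix('wrist',208,73,7,s))
```

```text
((429.38995361328125, -286.7809143066406), 10.619675636291504) ((429.59271240234375, -286.8009338378906), (18.91291618347168, 20.519390106201172), 68.63712310791016)
0 19.2; 5 18.8; 10 19.4; 15 19.9; 20 20.2; 25 20.5; 30 20.9; 35 21.2; 40 21.2; 45 21.1; 50 20.9; 55 20.6; [ 543.68802502 -357.78795989   12.        ] [ 441.84085246 -154.11657867   42.        ] [ 441.17922391 -155.2953955     7.        ]
```

View pics/c3.png

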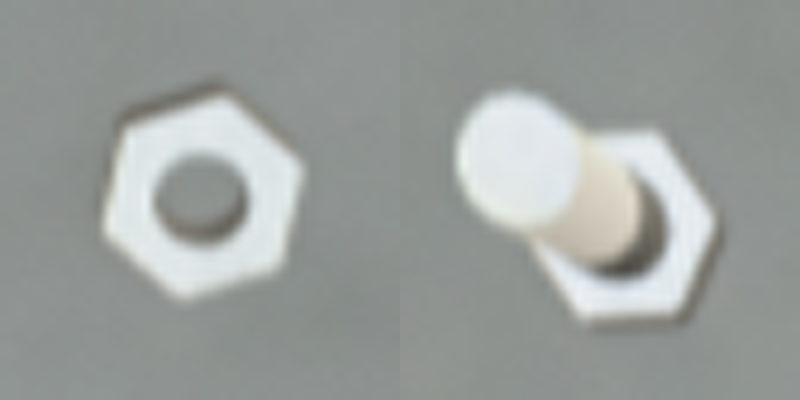

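The nut's flats sit about 13° off the jaws, so I turn the tool +13° about its z axis and then descend.

```bash
python3 -m inch '[[[0,0,0,0,0,0.9],[0,0,0,0,0,0.9],[0,0,0,0,0,0.9],[0,0,0,0,0,0.6],[0,0,0,0,0,0]]]' | head -1
python3 -c "
from h import *
print(plan(429.4,-286.6,60),plan(429.4,-286.6,24))"
```

```text
t: 2.4
[0.081 0.167 1.823] [0.081 0.167 2.543]
```

```bash
python3 -m inch '[[[0.04,0.08,0.4,0,0,0],[0.04,0.08,0.4,0,0,0],[0,0,0.4,0,0,0],[0,0,0.4,0,0,0],[0,0,0.2,0,0,0],[0,0,0,0,0,0],[0,0,0,0,0,0]]]' | head -2
python3 - <<'E'
from h import *
s=robot.sense();I=robot.grab_frame('wrist');cv2.imwrite('pics/w2.png',I)
print(plan(429.4,-286.6,24),s['eef_pos'])
E
```

```text
t: 3.1
eef_pos: [430.0, -285.9, 61.8]
[-0.022 -0.002  0.764] [ 430.02255953 -285.87903404   61.78689548]
```

View pics/w2.png

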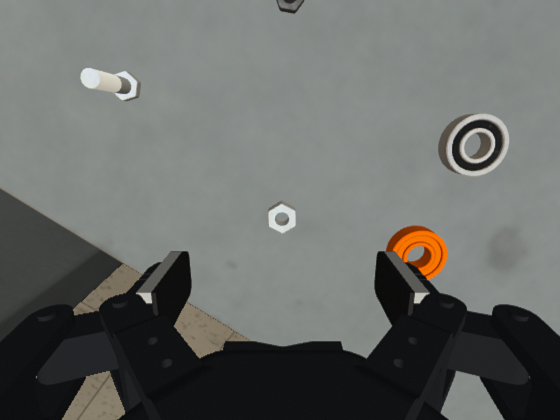

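The nut is centred at (282,217) with flats squared to the jaws, and the orange ring (417,252) is clear of the finger. I go down and close.

```bash
python3 -m inch '[[[-0.02,0,0.3,0,0,0],[0,0,0.3,0,0,0],[0,0,0.16,0,0,0],[0,0,0,0,0,0]]]' -0.2
python3 -m inch '[[[0,0,0,0,0,0],[0,0,0,0,0,0],[0,0,0,0,0,0],[0,0,0,0,0,0],[0,0,0,0,0,0],[0,0,0,0,0,0],[0,0,0,0,0,0],[0,0,0,0,0,0]]]' 1 40
```

```text
t: 3.55
eef_pos: [428.8, -285.8, 22.6]
tool_rot: [-0.0, 0.95, 0.313, -0.0]
wrist_force: [0.0, -0.5, 0.4]
opening: 51.4
grip_force: 0.0
t: 4.35
eef_pos: [429.0, -286.0, 22.9]
tool_rot: [0.0, 0.95, 0.312, -0.0]
wrist_force: [0.2, -0.3, -0.2]
opening: -0.3
grip_force: 0.0
```

The jaws shut fully without gripping, so I look.

Run:
```python
from h import *
s=robot.sense();I=robot.grab_frame('wrist');cv2.imwrite('pics/w3.png',I)
print(s['eef_pos'],proj('wrist',s['eef_pos']-[0,0,22],s),proj('wrist',[429.4,-286.6,10],s))
```

```text
[ 429.03841276 -285.97130683   22.90042919] (np.float64(282.9763600813238), np.float64(236.9443328893551)) (np.float64(284.2606506486812), np.float64(243.02348312388122))
```

View pics/w3.png

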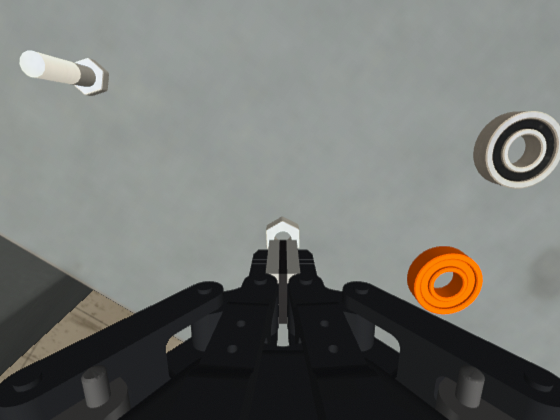

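Run:
```python
from h import *
s=robot.sense();T=rot(s['tool_rot'])
for z in(-20,-10,0,10,15,22): print(z,[np.round(proj('wrist',s['eef_pos']+T@np.array([x,0,z]),s)) for x in(-11,0,11)])
```

```text
-20 [array([283., 291.]), array([283., 270.]), array([283., 249.])]
-10 [array([283., 281.]), array([283., 261.]), array([283., 240.])]
0 [array([283., 271.]), array([283., 252.]), array([283., 233.])]
10 [array([283., 263.]), array([283., 245.]), array([283., 226.])]
15 [array([283., 259.]), array([283., 241.]), array([283., 223.])]
22 [array([283., 254.]), array([283., 237.]), array([283., 220.])]
```

The finger silhouette (pad front edge at row 240) puts the tips well above z = TCP−22, so they closed above the nut. I open partly and feel downward in small steps.

```bash
python3 -m inch '[[[0,0,0,0,0,0],[0,0,0,0,0,0],[0,0,0,0,0,0],[0,0,0,0,0,0],[0,0,0,0,0,0]]]' 0.1
for i in 1; do python3 -m inch '[[[0,0,0.06,0,0,0],[0,0,0,0,0,0]]]' | grep -E 'eef|wrist'; done
python3 -m inch '[[[0,0,0.06,0,0,0],[0,0,0,0,0,0]]]' | grep -E 'eef|wrist'
```

```text
t: 4.9
eef_pos: [429.0, -286.0, 22.9]
tool_rot: [0.0, 0.95, 0.312, 0.0]
wrist_force: [-0.4, -0.8, -0.3]
opening: 38.3
grip_force: 0.0
eef_pos: [428.8, -285.8, 19.4]
wrist_force: [0.8, 0.2, -0.2]
eef_pos: [428.8, -285.8, 16.4]
wrist_force: [-0.2, 0.7, 0.0]
```

```bash
python3 -m inch '[[[0,0,0.06,0,0,0],[0,0,0,0,0,0]]]' | grep -E 'eef|wrist'
python3 - <<'E'
from h import *
s=robot.sense();I=robot.grab_frame('wrist');cv2.imwrite('pics/w4.png',I)
E
```

```text
eef_pos: [428.8, -285.8, 13.5]
wrist_force: [-0.3, -0.3, 0.9]
```

View pics/w4.png

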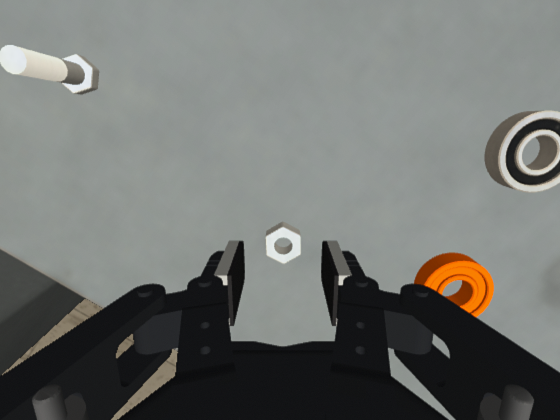

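The pads' scale (83 px for 38 mm) puts the tips still about 20 mm above the counter, so I continue down while watching force.

```bash
for_dummy=1
python3 -m inch '[[[0,0,0.06,0,0,0],[0,0,0.04,0,0,0],[0,0,0,0,0,0]]]' | grep -E 'eef|wrist'
python3 -m inch '[[[0,0,0.06,0,0,0],[0,0,0.03,0,0,0],[0,0,0,0,0,0]]]' | grep -E 'eef|wrist'
python3 -m inch '[[[0,0,0.05,0,0,0],[0,0,0,0,0,0]]]' | grep -E 'eef|wrist'
```

```text
eef_pos: [428.8, -285.8, 8.5]
wrist_force: [0.1, 0.8, -0.4]
eef_pos: [428.9, -285.8, 4.1]
wrist_force: [0.0, -0.3, 0.2]
eef_pos: [428.9, -285.9, 1.6]
wrist_force: [-1.3, -0.1, 0.4]
```

```bash
python3 -m inch '[[[0,0,0.05,0,0,0],[0,0,0.05,0,0,0],[0,0,0,0,0,0]]]' | grep -E 'eef|wrist'
python3 -m inch '[[[0,0,0,0,0,0],[0,0,0,0,0,0],[0,0,0,0,0,0],[0,0,0,0,0,0],[0,0,0,0,0,0],[0,0,0,0,0,0]]]' 1 40
```

```text
eef_pos: [428.8, -285.8, -3.6]
wrist_force: [-0.7, 0.1, -0.1]
t: 7.25
eef_pos: [429.2, -286.0, -2.9]
tool_rot: [0.0, 0.95, 0.312, 0.0]
wrist_force: [0.7, -0.5, 2.1]
opening: 16.8
grip_force: 39.2
```

```bash
python3 -m inch '[[[0,0,-0.2,0,0,0],[0,0,-0.6,0,0,0],[0,0,-0.8,0,0,0],[0,0,-0.8,0,0,0],[0,0,0,0,0,0]]]'
python3 - <<'E'
from h import *
s=robot.sense();I=robot.grab_frame('wrist');cv2.imwrite('pics/w5.png',I[150:350,150:410])
print(plan(416.3,220.4,120),s['joint_pos'])
E
```

```text
t: 7.75
eef_pos: [431.6, -287.9, 124.1]
tool_rot: [0.005, 0.95, 0.312, 0.003]
wrist_force: [0.1, -0.5, 0.1]
opening: 16.6
grip_force: 39.1
[ 5.797 -8.335 -0.03 ] [-6.59460771e-01  7.91604491e-02  1.57114277e+00 -4.24590028e-05
  1.47949198e+00  2.75785917e-01]
```

View pics/w5.png

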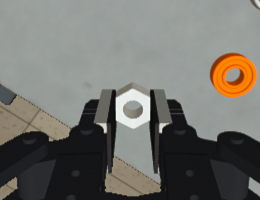

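The nut is held flat between the pads at crop (132,105). Now I carry it to the fourth compartment.

```bash
python3 -m inch '[[[0.5,-0.75,0,0,0,0],[0.5,-0.75,0,0,0,0],[0.5,-0.75,0,0,0,0],[0.5,-0.75,0,0,0,0],[0.5,-0.75,0,0,0,0],[0.5,-0.75,0,0,0,0],[0.5,-0.75,0,0,0,0],[0.5,-0.75,0,0,0,0],[0.5,-0.75,0,0,0,0],[0.5,-0.75,0,0,0,0]]]' | head -2
python3 -m inch '[[[0,0,0,0,0,-0.9],[0,0,0,0,0,-0.9],[0,0,0,0,0,-0.9],[0,0,0,0,0,-0.6],[0,0,0,0,0,0]]]' | head -3
python3 -c "
from h import *
print(plan(416.3,220.4,120))"
```

```text
t: 8.8
eef_pos: [406.5, 165.9, 115.9]
t: 9.3
eef_pos: [406.9, 164.1, 115.8]
tool_rot: [-0.0, 0.908, 0.42, -0.001]
[ 0.979 -0.587 -0.085]
```

```bash
python3 -m inch '[[[0.5,-0.3,0,0,0,0],[0.48,-0.29,0,0,0,0],[0,0,0.4,0,0,0],[0,0,0,0,0,0],[0,0,0,0,0,0]]]'
python3 - <<'E'
from h import *
s=robot.sense();I=robot.grab_frame('wrist')
for k,(x,y) in enumerate([(532.6,357.7),(493.8,311.9),(455.1,266.1),(416.3,220.4)]):
    u,v=proj('wrist',[x,y,3],s);cv2.circle(I,(int(u),int(v)),3,(0,255,255),-1)
for a,b in[(593,348),(512,415),(356,231),(436,162)]:
    u,v=proj('wrist',[a,b,22],s);cv2.circle(I,(int(u),int(v)),3,(0,0,255),-1)
cv2.imwrite('pics/w6.png',I);print(plan(416.3,220.4,30))
E
```

```text
t: 9.8
eef_pos: [416.3, 220.2, 96.3]
tool_rot: [0.0, 0.908, 0.419, -0.001]
wrist_force: [-0.3, -0.1, -0.5]
opening: 17.0
grip_force: 39.2
[-0.004 -0.01   1.341]
```

View pics/w6.png

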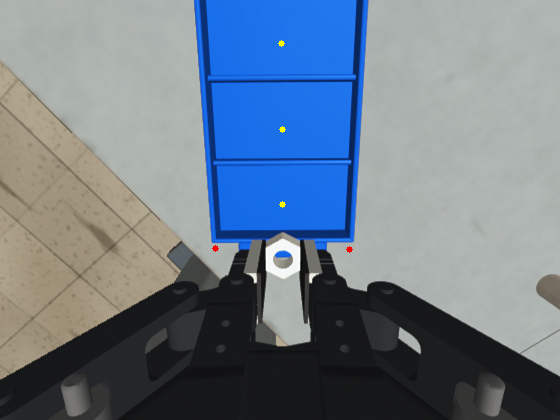

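Tray compartment 4 spans rows 165–232 and is well aligned. My marks sit about 4 mm too near, so I shift +0.06 along tool x and lower.

```bash
python3 -m inch '[[[0.06,0,0.4,0,0,0],[0,0,0.5,0,0,0],[0,0,0.5,0,0,0],[0,0,0.3,0,0,0],[0,0,0.12,0,0,0],[0,0,0,0,0,0],[0,0,0,0,0,0]]]'
python3 -m inch '[[[0,0,0.04,0,0,0],[0,0,0,0,0,0]]]' | grep -E "eef|wrist"
```

```text
t: 10.55
eef_pos: [419.7, 223.1, 7.1]
tool_rot: [0.0, 0.908, 0.419, 0.001]
wrist_force: [-0.6, -0.0, 0.1]
opening: 16.5
grip_force: 39.2
eef_pos: [419.2, 223.1, 4.5]
wrist_force: [0.1, -1.0, -1.0]
```

```bash
python3 -m inch '[[[0,0,0.04,0,0,0],[0,0,0,0,0,0]]]' | grep -E "eef|wrist"
python3 -m inch '[[[0,0,0.03,0,0,0],[0,0,0,0,0,0]]]' | grep -E "eef|wrist"
```

```text
eef_pos: [418.8, 222.9, 1.8]
wrist_force: [-0.4, 0.3, -0.0]
eef_pos: [418.7, 222.9, 0.2]
wrist_force: [0.5, 0.1, -0.4]
```

```bash
python3 -m inch '[[[0,0,0,0,0,0],[0,0,0,0,0,0],[0,0,0,0,0,0],[0,0,0,0,0,0],[0,0,-0.2,0,0,0],[0,0,-0.5,0,0,0],[0,0,-0.7,0,0,0],[0,0,-0.9,0,0,0],[0,0,0,0,0,0]]]' 0.1
python3 - <<'E'
from h import *
s=robot.sense();I=robot.grab_frame('wrist');cv2.imwrite('pics/w7.png',I)
print(plan(441.5,-154.5,125))
g=I[:,:,:].min(2);m=(g>150).astype('uint8');m[260:]=0
k,l,st,c=cv2.connectedComponentsWithStats(m)
for a,b in zip(st[1:],c[1:]):
    if 100<a[4]<3000:print(a,b.round(),pix('wrist',b[0],b[1],13,s).round(1))
E
```

```text
t: 12.05
eef_pos: [422.1, 224.4, 122.9]
tool_rot: [0.0, 0.908, 0.42, 0.006]
wrist_force: [-0.2, -0.0, 0.6]
opening: 38.5
grip_force: 0.0
[-5.494  5.218 -0.127]
[269 190  22  23 314] [280. 201.] [420.8 225.2  13. ]
[245 240  78  20 533] [285. 256.] [390.9 182.5  13. ]
```

The nut rests at (420.8, 225.2), inside compartment 4. Next is the bright bolt.

```bash
python3 -m inch '[[[-0.61,0.58,0,0,0,0],[-0.61,0.58,0,0,0,0],[-0.61,0.58,0,0,0,0],[-0.61,0.58,0,0,0,0],[-0.61,0.58,0,0,0,0],[-0.61,0.58,0,0,0,0],[-0.61,0.58,0,0,0,0],[-0.61,0.58,0,0,0,0],[-0.61,0.58,0,0,0,0],[0,0,0,0,0,0]]]' | head -2
cat > loc.py <<'E'
from h import *
import sys
s=robot.sense();I=robot.grab_frame('wrist');cv2.imwrite(sys.argv[1],I)
T=rot(s['tool_rot']);print(s['eef_pos'].round(1),2*np.degrees(np.arctan2(s['tool_rot'][2],s['tool_rot'][1])).round(1))
E
python3 loc.py pics/w8.png
```

```text
t: 13.1
eef_pos: [439.1, -159.0, 114.7]
[ 439.1 -159.   114.7] 49.4
```

View pics/w8.png

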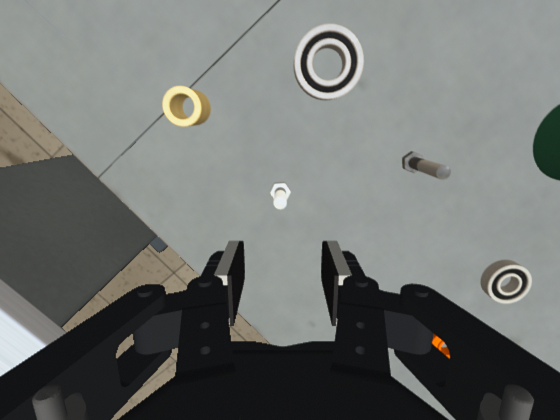

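Bright bolt: shank top at (280,201), head (280,187). Brass bush top ring at (183,107), small bearing (509,282).

Run:
```python
from h import *
s=robot.sense()
a=pix('wrist',280,201,42,s);b=pix('wrist',280,188,7,s)
print(a.round(1),b.round(1),pix('wrist',183,107,32,s).round(1),pix('wrist',509,282,12,s).round(1))
p=(a+b)/2;print(plan(p[0],p[1],50),plan(p[0],p[1],14))
```

```text
[ 443.3 -149.1   42. ] [ 444.4 -147.4    7. ] [434.2 -52.1  32. ] [ 546.9 -350.1   12. ]
[ 0.193 -0.038  1.292] [ 0.193 -0.037  2.012]
```

```bash
python3 -m inch '[[[0.07,-0.02,0.3,0,0,0],[0.07,-0.02,0.4,0,0,0],[0,0,0.4,0,0,0],[0,0,0.2,0,0,0],[0,0,0,0,0,0]]]' | grep -E "eef|wrist"
python3 - <<'E'
from h import *
s=robot.sense();I=robot.grab_frame('wrist');cv2.imwrite('pics/w9.png',I[130:330,150:410])
E
```

```text
eef_pos: [441.8, -147.4, 48.9]
wrist_force: [-0.4, 0.1, 0.2]
```

View pics/w9.png

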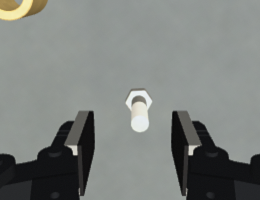

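Run:
```python
from h import *
s=robot.sense()
a=pix('wrist',291,253,42,s);b=pix('wrist',289,228,7,s)
print(a.round(1),b.round(1),plan(a[0],a[1],8),plan(b[0],b[1],8))
```

```text
[ 443.6 -154.2   42. ] [ 444.6 -152.3    7. ] [-0.081  0.099  0.842] [-0.041  0.09   0.842]
```

```bash
python3 -m inch '[[[-0.08,0.09,0,0,0,0],[0,0,0.3,0,0,0],[0,0,0.3,0,0,0],[0,0,0.2,0,0,0],[0,0,0,0,0,0],[0,0,0,0,0,0]]]' | grep -E "eef|wrist"
python3 -m inch '[[[0,0,0,0,0,0],[0,0,0,0,0,0],[0,0,0,0,0,0],[0,0,0,0,0,0],[0,0,0,0,0,0],[0,0,0,0,0,0]]]' 1 40
```

```text
eef_pos: [444.0, -154.9, 11.1]
wrist_force: [0.5, -0.1, -1.5]
t: 14.9
eef_pos: [444.1, -154.8, 11.1]
tool_rot: [0.001, 0.908, 0.42, 0.0]
wrist_force: [-1.7, -0.4, 6.2]
opening: 8.0
grip_force: 39.4
```

```bash
python3 -m inch '[[[0,0,-0.1,0,0,0],[0,0,-0.4,0,0,0],[0,0,-0.7,0,0,0],[0,0,-0.8,0,0,0],[0,0,0,0,0,0]]]'
python3 - <<'E'
from h import *
s=robot.sense();I=robot.grab_frame('wrist');cv2.imwrite('pics/w10.png',I[150:350,150:410])
print(plan(457,268.4,110))
E
```

```text
t: 15.4
eef_pos: [446.2, -155.7, 116.1]
tool_rot: [0.004, 0.908, 0.42, 0.003]
wrist_force: [0.1, 0.2, 0.5]
opening: 8.2
grip_force: 39.1
[ 6.608 -5.306  0.045]
```

View pics/w10.png

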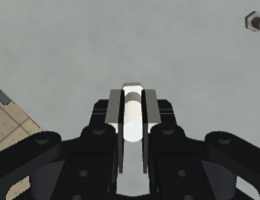

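The bolt is held upright between the pads. I carry it to compartment 3.

```bash
python3 -m inch '[[[0.66,-0.53,0,0,0,0],[0.66,-0.53,0,0,0,0],[0.66,-0.53,0,0,0,0],[0.66,-0.53,0,0,0,0],[0.66,-0.53,0,0,0,0],[0.66,-0.53,0,0,0,0],[0.66,-0.53,0,0,0,0],[0.66,-0.53,0,0,0,0],[0.66,-0.53,0,0,0,0],[0.66,-0.53,0,0,0,0]]]' | head -2
python3 -m inch '[[[0,0,0,0,0,0],[0,0,0,0,0,0]]]' | head -3
python3 -c "
from h import *
print(plan(457,268.4,15))"
```

```text
t: 16.45
eef_pos: [454.5, 269.9, 108.6]
t: 16.65
eef_pos: [454.6, 268.6, 108.6]
tool_rot: [0.0, 0.907, 0.42, -0.002]
[0.033 0.041 1.871]
```

```bash
python3 -m inch '[[[0.03,0.04,0.4,0,0,0],[0,0,0.5,0,0,0],[0,0,0.5,0,0,0],[0,0,0.3,0,0,0],[0,0,0.08,0,0,0],[0,0,0,0,0,0],[0,0,0,0,0,0]]]' | grep -E "eef|wrist"
python3 -m inch '[[[0,0,0.04,0,0,0],[0,0,0,0,0,0]]]' | grep -E "eef|wrist"
```

```text
eef_pos: [458.9, 268.4, 22.6]
wrist_force: [1.1, -0.1, -0.2]
eef_pos: [458.5, 268.5, 20.0]
wrist_force: [0.2, -0.4, -0.3]
```

```bash
python3 -m inch '[[[0,0,0.05,0,0,0],[0,0,0,0,0,0],[0,0,0,0,0,0]]]' | grep -E "eef|wrist"
python3 -m inch '[[[0,0,0.03,0,0,0],[0,0,0,0,0,0],[0,0,0,0,0,0]]]' | grep -E "eef|wrist"
python3 -m inch '[[[0,0,0.02,0,0,0],[0,0,0,0,0,0],[0,0,0,0,0,0]]]' | grep -E "eef|wrist"
```

```text
eef_pos: [458.1, 268.3, 16.8]
wrist_force: [0.4, -0.6, -0.1]
eef_pos: [458.1, 268.3, 15.3]
wrist_force: [0.1, -0.5, -0.2]
eef_pos: [458.1, 268.3, 14.3]
wrist_force: [-0.7, -0.2, -0.6]
```

```bash
python3 -m inch '[[[0,0,0.02,0,0,0],[0,0,0,0,0,0],[0,0,0,0,0,0]]]' | grep -E "eef|wrist"
python3 -m inch '[[[0,0,0.015,0,0,0],[0,0,0,0,0,0],[0,0,0,0,0,0]]]' | grep -E "eef|wrist"
```

```text
eef_pos: [458.4, 268.4, 14.1]
wrist_force: [-2.7, -0.8, 4.4]
eef_pos: [458.5, 268.5, 14.1]
wrist_force: [-4.9, -2.6, 10.9]
```

Contact felt on the tray floor. I release and lift.

```bash
python3 -m inch '[[[0,0,-0.03,0,0,0],[0,0,0,0,0,0]]]' | grep -E "eef|wrist"
python3 -m inch '[[[0,0,0,0,0,0],[0,0,0,0,0,0],[0,0,0,0,0,0],[0,0,0,0,0,0],[0,0,-0.2,0,0,0],[0,0,-0.5,0,0,0],[0,0,-0.7,0,0,0],[0,0,-0.6,0,0,0],[0,0,0,0,0,0]]]' 0.1 | head -2
python3 - <<'E'
from h import *
s=robot.sense();I=robot.grab_frame('wrist');cv2.imwrite('pics/w11.png',I)
print(plan(432.5,-54,115))
m=(I.min(2)>150).astype('uint8');m[290:]=0
k,l,st,c=cv2.connectedComponentsWithStats(m)
for a,b in zip(st[1:],c[1:]):
    if 60<a[4]<3000:print(a,b.round(),pix('wrist',b[0],b[1],13,s).round(1),pix('wrist',b[0],b[1],45,s).round(1))
E
```

```text
eef_pos: [458.2, 268.4, 14.1]
wrist_force: [0.9, -0.5, 1.0]
t: 20.15
eef_pos: [460.5, 269.5, 120.2]
[-5.271  3.775  0.029]
[271 194  20  27 366] [281. 206.] [456.9 266.5  13. ] [462.8 273.3  45. ]
[270 254  21  21 275] [280. 264.] [420.9 225.3  13. ] [431.2 237.2  45. ]
```

The bolt stands upright in compartment 3 (281,206) and the nut in compartment 4 (280,264). Next is the brass bush.

```bash
python3 -m inch '[[[-0.66,0.47,0,0,0,0],[-0.66,0.47,0,0,0,0],[-0.66,0.47,0,0,0,0],[-0.66,0.47,0,0,0,0],[-0.66,0.47,0,0,0,0],[-0.66,0.47,0,0,0,0],[-0.66,0.47,0,0,0,0],[-0.66,0.47,0,0,0,0],[0,0,0.5,0,0,0],[0,0,0,0,0,0]]]' -0.4 | head -2
cat > blob.py <<'E'
from h import *
import sys
lo,hi,z=eval(sys.argv[1]),eval(sys.argv[2]),float(sys.argv[3])
s=robot.sense();I=robot.grab_frame('wrist');cv2.imwrite(sys.argv[4],I)
h=cv2.cvtColor(I,cv2.COLOR_BGR2HSV);m=cv2.inRange(h,lo,hi)
cs,_=cv2.findContours(m,cv2.RETR_EXTERNAL,cv2.CHAIN_APPROX_NONE)
for c in sorted(cs,key=cv2.contourArea)[-3:]:
    (u,v),r=cv2.minEnclosingCircle(c);p=pix('wrist',u,v,z,s)
    print((u,v,r),p.round(1),plan(p[0],p[1],s['eef_pos'][2]))
E
python3 blob.py '(15,70,120)' '(35,255,255)' 32 pics/w12.png
```

```text
t: 21.2
eef_pos: [427.8, -55.0, 85.8]
(288.0, 207.7553253173828, 23.77646255493164) [436.3 -50.7  32. ] [0.155 0.067 0.031]
```

Picture views are used up, so I fit the known cylinder outlines numerically from here.

```bash
cat > fit.py <<'E'
from h import *
import sys
from scipy.optimize import minimize
# lo hi radius height z0 guessx guessy
lo,hi=eval(sys.argv[1]),eval(sys.argv[2]);r,hh,z0,gx,gy=map(float,sys.argv[3:8])
s=robot.sense();I=robot.grab_frame('wrist');m=cv2.inRange(cv2.cvtColor(I,cv2.COLOR_BGR2HSV),lo,hi)
cs,_=cv2.findContours(m,cv2.RETR_EXTERNAL,cv2.CHAIN_APPROX_NONE)
g=np.array(proj('wrist',[gx,gy,z0+hh],s))
cs=[c for c in cs if cv2.contourArea(c)>150]
c=min(cs,key=lambda c:np.linalg.norm(np.array(cv2.minEnclosingCircle(c)[0])-g))
H=cv2.convexHull(c);b=np.r_[H[:,0].min(0),H[:,0].max(0)]
t=np.linspace(0,2*np.pi,60)
def box(p):
    q=np.array([proj('wrist',[p[0]+r*np.cos(a),p[1]+r*np.sin(a),z],s) for z in(z0,z0+hh) for a in t])
    return np.r_[q.min(0),q.max(0)]
o=minimize(lambda p:np.sum((box(p)-b)**2),[gx,gy],method='Nelder-Mead')
print('mask box',b,'fit',box(o.x).round(1),'xy',o.x.round(1),'area',cv2.contourArea(c))
print('TCP',s['eef_pos'].round(1),'shift',plan(*o.x,s['eef_pos'][2]))
E
python3 fit.py '(15,70,90)' '(35,255,255)' 14 32 0 434 -53
```

```text
Traceback (most recent call last):
  File "fit.py", line 16, in <module>
    o=minimize(lambda p:np.sum((box(p)-b)**2),[gx,gy],method='Nelder-Mead')
  File "fit.py", line 16, in <lambda>
    o=minimize(lambda p:np.sum((box(p)-b)**2),[gx,gy],method='Nelder-Mead')
                                ~~~^^^
  File "fit.py", line 14, in box
    q=np.array([proj('wrist',[p[0]+r*np.cos(a),p[1]+r*np.sin(a),z],s) for z in(z0,z0+hh) for a in t])
                ~~~~^^^^^^^^^^^^^^^^^^^^^^^^^^^^^^^^^^^^^^^^^^^^^^^^^
  File "h.py", line 15, in proj
    i=robot.camera_info(n); f=210/np.tan(np.radians(i['vertical_fov']/2))
ValueError: time passes only in moves, steps and waits
```

Odd: there's probably a cap on reads without time passing. I cache the camera info instead.

```bash
python3 - <<'E'
t=open('h.py').read()
t=t.replace("robot.camera_info(n)","info(n)").replace("def rot(","import functools\n@functools.cache\ndef info(n): return robot.camera_info(n)\ndef rot(",1)
open('h.py','w').write(t)
E
python3 fit.py '(15,70,90)' '(35,255,255)' 14 32 0 434 -53
```

```text
mask box [267 186 306 232] fit [266.7 185.1 306.3 232.8] xy [433.9 -53.5] area 1428.0
TCP [429.6 -54.1  88.7] shift [0.054 0.05  0.015]
```

```bash
python3 -m inch '[[[0.03,0.05,0.3,0,0,0],[0,0,0.4,0,0,0],[0,0,0.2,0,0,0],[0,0,0,0,0,0]]]' | grep -E "eef|wrist|open"
python3 fit.py '(15,70,90)' '(35,255,255)' 14 32 0 434 -53
```

```text
eef_pos: [432.5, -54.3, 43.3]
wrist_force: [-0.5, -0.5, -0.3]
opening: 59.9
mask box [259 204 308 264] fit [258.8 203.2 308.2 264.7] xy [433.7 -54. ] area 2314.0
TCP [432.5 -54.3  43.3] shift [0.017 0.    0.021]
```

```bash
python3 -m inch '[[[0,0,0.4,0,0,0],[0,0,0.4,0,0,0],[0,0,0.12,0,0,0],[0,0,0,0,0,0],[0,0,0,0,0,0]]]' | grep -E "eef|wrist|open"
python3 -m inch '[[[0,0,0,0,0,0],[0,0,0,0,0,0],[0,0,0,0,0,0],[0,0,0,0,0,0],[0,0,0,0,0,0],[0,0,0,0,0,0],[0,0,0,0,0,0]]]' 1 40
```

```text
eef_pos: [434.0, -55.2, -0.6]
wrist_force: [0.8, -0.4, 0.1]
opening: 59.6
t: 23.0
eef_pos: [433.7, -55.2, -0.9]
tool_rot: [0.0, 0.908, 0.42, 0.001]
wrist_force: [-2.6, 1.1, 5.9]
opening: 26.7
grip_force: 39.4
```

```bash
python3 -m inch '[[[0,0,-0.1,0,0,0],[0,0,-0.5,0,0,0],[0,0,-0.8,0,0,0],[0,0,-0.9,0,0,0],[0,0,0,0,0,0]]]' | grep -E "eef|wrist|open"
python3 -c "
from h import *
print(plan(534.5,360,115))"
```

```text
eef_pos: [436.4, -55.7, 119.8]
wrist_force: [0.8, -0.4, -0.7]
opening: 26.3
[ 7.604 -3.893  0.097]
```

```bash
python3 -m inch '[[[0.76,-0.39,0,0,0,0],[0.76,-0.39,0,0,0,0],[0.76,-0.39,0,0,0,0],[0.76,-0.39,0,0,0,0],[0.76,-0.39,0,0,0,0],[0.76,-0.39,0,0,0,0],[0.76,-0.39,0,0,0,0],[0.76,-0.39,0,0,0,0],[0.76,-0.39,0,0,0,0],[0.76,-0.39,0,0,0,0]]]' | grep -E "eef|wrist|open"
python3 -m inch '[[[0,0,0,0,0,0],[0,0,0,0,0,0]]]' | head -3
python3 -c "
from h import *
print(plan(534.5,360,12))"
```

```text
eef_pos: [530.7, 362.3, 112.1]
wrist_force: [0.9, -0.1, 0.1]
opening: 26.2
t: 24.7
eef_pos: [530.3, 361.0, 111.5]
tool_rot: [0.0, 0.907, 0.42, -0.001]
[0.044 0.079 1.99 ]
```

```bash
python3 -m inch '[[[0.04,0.07,0.4,0,0,0],[0,0,0.5,0,0,0],[0,0,0.5,0,0,0],[0,0,0.4,0,0,0],[0,0,0.16,0,0,0],[0,0,0,0,0,0],[0,0,0,0,0,0]]]' | grep -E "eef|wrist"
python3 -m inch '[[[0,0,0.07,0,0,0],[0,0,0,0,0,0],[0,0,0,0,0,0]]]' | grep -E "eef|wrist"
```

```text
eef_pos: [535.5, 359.8, 16.5]
wrist_force: [-0.3, 0.6, -0.6]
eef_pos: [534.9, 360.1, 12.1]
wrist_force: [-0.9, -0.1, 0.7]
```

```bash
python3 -m inch '[[[0,0,0.06,0,0,0],[0,0,0.05,0,0,0],[0,0,0,0,0,0],[0,0,0,0,0,0]]]' | grep -E "eef|wrist"
python3 -m inch '[[[0,0,0.05,0,0,0],[0,0,0,0,0,0],[0,0,0,0,0,0]]]' | grep -E "eef|wrist"
python3 -m inch '[[[0,0,0.03,0,0,0],[0,0,0,0,0,0],[0,0,0,0,0,0]]]' | grep -E "eef|wrist"
```

```text
eef_pos: [534.7, 359.9, 5.9]
wrist_force: [-0.2, 0.5, -0.5]
eef_pos: [534.7, 360.0, 3.5]
wrist_force: [0.1, -0.1, -0.9]
eef_pos: [534.9, 360.0, 2.2]
wrist_force: [0.2, 0.1, -1.0]
```

```bash
python3 -m inch '[[[0,0,0.01,0,0,0],[0,0,0,0,0,0],[0,0,0,0,0,0],[0,0,0,0,0,0],[0,0,0,0,0,0],[0,0,-0.2,0,0,0],[0,0,-0.5,0,0,0],[0,0,-0.7,0,0,0],[0,0,-0.8,0,0,0],[0,0,0,0,0,0]]]' -0.2 | grep -E "eef|wrist"
python3 fit.py '(15,70,90)' '(35,255,255)' 14 32 3 535 360
python3 -c "
from h import *
print(plan(543,-353,115))"
```

```text
eef_pos: [537.6, 361.7, 120.4]
wrist_force: [0.8, 0.2, 0.7]
mask box [269 200 293 222] fit [263.6 189.8 298.4 231.8] xy [533.4 357.8] area 244.0
TCP [537.6 361.7 120.4] shift [-0.091 -0.005 -0.072]
[-10.795   9.351  -0.023]
```

Run:
```python
from h import *
s=robot.sense();I=robot.grab_frame('wrist');np.save('b.npy',I)
h=cv2.cvtColor(I,cv2.COLOR_BGR2HSV)
print(proj('wrist',[535,360,35],s),proj('wrist',[535,360,3],s))
H=h[176:246:3,250:312:3,0];V=h[176:246:3,250:312:3,2];S=h[176:246:3,250:312:3,1]
for a,b,c in zip(H,V,S):print(''.join('.' if 100<x<130 and z>120 else ('B' if 12<x<40 and z>60 else '#' if y<60 else 'g') for x,y,z in zip(a,b,c)))
```

```text
(np.float64(281.37759522965223), np.float64(211.56038125943064)) (np.float64(281.3933490450048), np.float64(201.21183851288254))
.....................
.....................
.....................
...........g.........
........BBBBBB.......
.......BBBBBBBB......
......BBBBBBBBBB.....
......BBBgggggBB.....
......BBBg..gBgB.....
.....gBB......BBg....
.....BBB......BBB....
.....BBBB....BBBB....
.....BBBBBBBBBBgB....
.....BBBBBBBBBBgg....
......BBBBBBBBgB.....
......gBBBBBBBBg.....
.......gBBgggBg......
..........gg.........
.....................
.....................
.....................
.....................
.....................
.....................
```

The brass bush stands upright with its hole visible from above, in compartment 1. Next is the small bearing, via a waypoint nearer the robot.

```bash
python3 -c "
from h import *
print(plan(480,0,118))"
python3 -m inch '[[[-0.6,0.36,0,0,0,0],[-0.6,0.36,0,0,0,0],[-0.6,0.36,0,0,0,0],[-0.6,0.36,0,0,0,0],[-0.6,0.36,0,0,0,0],[-0.6,0.36,0,0,0,0],[-0.6,0.36,0,0,0,0],[-0.6,0.36,0,0,0,0],[-0.6,0.36,0,0,0,0],[-0.6,0.36,0,0,0,0]]]' -0.4 | grep -E "eef|wrist"
python3 -c "
from h import *
print(plan(543,-353,110))"
```

```text
[-6.209  3.826 -0.1  ]
eef_pos: [476.3, 13.6, 110.4]
wrist_force: [1.2, -0.0, 0.0]
[-4.720e+00  5.767e+00  5.000e-03]
```

```bash
python3 -m inch '[[[-0.52,0.64,0,0,0,0],[-0.52,0.64,0,0,0,0],[-0.52,0.64,0,0,0,0],[-0.52,0.64,0,0,0,0],[-0.52,0.64,0,0,0,0],[-0.52,0.64,0,0,0,0],[-0.52,0.64,0,0,0,0],[-0.52,0.64,0,0,0,0],[-0.52,0.64,0,0,0,0],[0,0,0,0,0,0]]]' | grep -E "eef|wrist|open"
python3 fit.py '(0,0,150)' '(179,45,255)' 20 12 0 545 -354
python3 - <<'E'
from h import *
s=robot.sense();I=robot.grab_frame('wrist');u,v=map(int,proj('wrist',[545,-354,12],s))
print(u,v)
for r in range(v-48,v+49,4):print(' '.join('%3d'%x for x in I[r,u-48:u+49:4].min(1)))
E
```

```text
eef_pos: [543.8, -353.9, 108.7]
wrist_force: [-0.4, -0.1, -1.5]
opening: 59.7
mask box [  9 100 486 349] fit [218.7 193.6 266.7 241.9] xy [ 508.4 -342.8] area 37950.5
TCP [ 543.8 -353.9  108.7] shift [-0.331 -0.657  0.009]
285 204
145 145 143 141 142 142 142 144 141 142 140 142 142 143 142 142 141 141 142 141 140 141 141 142 143
145 145 143 143 143 143 142 142 142 140 142 142 141 141 140 140 141 142 142 140 140 140 142 142 144
146 145 147 146 145 144 142 141 141 141 142 142 142 141 140 142 142 141 143 140 138 140 139 140 143
147 145 146 147 145 145 143 143 143 141 141 140 142 143 142 141 143 142 141 141 140 138 138 138 143
145 145 144 145 145 145 145 143 143 142 141 141 141 142 141 140 142 142 142 143 140 140 140 140 142
143 145 145 145 146 146 144 144 143 143 143 142 142 142 141 142 143 143 143 142 142 142 141 141 141
143 144 144 146 147 145 143 144 143 142 143 115  94  97 117 143 143 142 142 141 141 141 141 140 141
143 143 143 144 144 144 144 143 143 107 126 201 205 206 202 167 112 141 142 142 142 140 140 140 141
142 141 142 143 143 143 141 143 109 190 169  47  28  29  35 157 205 1
[... 930 characters left out ...]

146 145 147 148 148 148 146 143 142 140 141 142 150 152 145 143 142 141 140 142 141 140 142 142 140
146 146 145 147 147 147 143 142 141 141 142 142 140 142 144 143 143 141 141 142 142 141 142 143 143
145 148 146 145 146 145 145 144 142 140 140 142 143 143 143 142 144 143 142 143 143 141 142 144 143
146 146 145 145 145 146 147 145 142 143 142 143 144 144 144 144 145 145 145 144 146 145 145 143 143
148 147 147 145 145 146 145 145 145 143 142 144 142 144 145 147 146 148 145 144 146 145 144 144 145
147 148 148 147 147 148 146 145 145 145 145 146 144 145 147 145 146 146 146 145 145 145 144 144 145
147 147 148 146 147 146 146 144 146 147 148 147 146 148 145 145 144 144 145 145 144 144 144 144 145
```

```bash
python3 fit.py '(0,0,175)' '(179,60,255)' 20 12 0 545 -354
```

```text
mask box [265 184 312 228] fit [264.7 181.7 312.3 230.4] xy [ 545.3 -356.5] area 1612.0
TCP [ 544.4 -350.1  109.6] shift [-0.102  0.103  0.013]
```

```bash
python3 -m inch '[[[-0.1,0.1,0.3,0,0,0],[0,0,0.4,0,0,0],[0,0,0.4,0,0,0],[0,0,0.1,0,0,0],[0,0,0,0,0,0],[0,0,0,0,0,0],[0,0,0,0,0,0]]]' | grep -E "eef|wrist|open"
python3 fit.py '(0,0,175)' '(179,60,255)' 20 12 0 545 -356
```

```text
eef_pos: [546.5, -357.3, 53.2]
wrist_force: [0.9, -0.2, 1.0]
opening: 59.4
mask box [250 196 310 252] fit [249.7 193.3 310.3 254.8] xy [ 545.  -356.9] area 2598.5
TCP [ 546.5 -357.3   53.2] shift [-0.011 -0.027 -0.003]
```

```bash
python3 -m inch '[[[-0.01,-0.03,0.4,0,0,0],[0,0,0.4,0,0,0],[0,0,0.3,0,0,0],[0,0,0.05,0,0,0],[0,0,0,0,0,0],[0,0,0,0,0,0]]]' | grep -E "eef|wrist|open"
python3 -m inch '[[[0,0,0.05,0,0,0],[0,0,0,0,0,0]]]' | grep -E "eef|wrist|open"
```

```text
eef_pos: [545.0, -356.9, -4.5]
wrist_force: [0.2, 0.8, -0.6]
opening: 59.4
eef_pos: [544.6, -356.6, -7.9]
wrist_force: [-0.0, 0.4, 0.1]
opening: 59.7
```

```bash
python3 -m inch '[[[0,0,0,0,0,0],[0,0,0,0,0,0],[0,0,0,0,0,0],[0,0,0,0,0,0],[0,0,0,0,0,0]]]' 1 40
python3 -m inch '[[[0,0,-0.1,0,0,0],[0,0,-0.5,0,0,0],[0,0,-0.8,0,0,0],[0,0,-0.8,0,0,0],[0,0,-0.2,0,0,0],[0,0,0,0,0,0]]]' | grep -E "eef|wrist|open|grip"
python3 -c "
from h import *
print(plan(480,0,110))"
```

```text
t: 32.0
eef_pos: [544.7, -356.7, -7.7]
tool_rot: [0.001, 0.908, 0.42, 0.0]
wrist_force: [0.2, 0.7, 5.1]
opening: 38.1
grip_force: 40.6
eef_pos: [545.1, -357.0, 113.7]
wrist_force: [0.4, 0.6, 0.0]
opening: 38.2
grip_force: 40.3
[ 4.595 -5.617  0.054]
```

```bash
python3 -m inch '[[[0.46,-0.56,0,0,0,0],[0.46,-0.56,0,0,0,0],[0.46,-0.56,0,0,0,0],[0.46,-0.56,0,0,0,0],[0.46,-0.56,0,0,0,0],[0.46,-0.56,0,0,0,0],[0.46,-0.56,0,0,0,0],[0.46,-0.56,0,0,0,0],[0.46,-0.56,0,0,0,0],[0.46,-0.56,0,0,0,0]]]' | grep -E "eef|wrist|open"
python3 - <<'E'
from h import *
print(plan(495.7,314.2,110))
I=robot.grab_frame('wrist')
for r in range(210,300,5):print(' '.join('%3d'%x for x in I[r,225:345:5].min(1)))
E
```

```text
eef_pos: [478.2, 1.6, 108.9]
wrist_force: [0.5, 0.8, -0.0]
opening: 38.2
[ 4.988 -3.785 -0.021]
149 149 148 148 150 151 151 149 150 150 150 153 153 153 152 153 153 151 148 149 149 148 148 139
150 149 150 150 149 148 150 151 151 151 150 151 152 153 153 152 150 150 149 149 136 134 139 148
150 152 151 150 147 148 149 151 151 153 129 105 109 140 152 151 149 150 150 135 141 140 151 148
151 151 152 150 149 149 149 148  84  87  87  93  96  97 101 101 148 151 147 138 134 150 150 150
151 150 151 151 152 150 114  83  94 180 209 208 206 201 187 110 106 124 139 149 150 149 149 149
151 149 150 150 150 123  84 186 202 212 144  88  86 135 205 208 199 107 133 151 152 148 149 149
149 130 130 119 153  90 197 199  46  33  32  33  33  33  31  36 213 206 112 152 120 131 130 150
152  91  91  15  85 195 184  34  31  36  70 120 124  75  31  38  32 191 205 112  16  92  91 151
 94  92  90  15 163 196  28  32  35 199 215 186 186 210 197  34  34  29 207 198  13  90  91  98
 91  90  23  11 202  77  30  28 206 168 136 141 140 149 154 210  28  35  95 205   8  21  91  92
 91  91  14  12 201  24  31 137 192 147 138 136 151 150 150 184 136  34  32 205   7  15  91  90
 91  89  16  13 203  28  33 194 112 138 150 152 150 150 153  86 204  36  39 204   8  15  88  91
 91  16  17  12 198  28  33 188 128 107 152 152 151 148  82 105 200  35  33 205   9  14  17  90
168  38  16  13 203  67  32  63 205 107 102  97  91  85  85 191  60  37  67 202  10  14  39 169
204  50  16  16 204 185  31  32 205 188  99  98  89  81 175 205  46  49 161 207  11  13  51 203
 92  48  15  16 145 209 107  34  32 152 211 205 203 215 132  40  39  90 207 157  15  12  50  93
 18  49  17  14 152 184 204 124  30  34  34  34  32  33  38  36 114 205 181 150  11  13  50  17
 21  48  16  23 151 153 175 208 190  99  45  39  36  40  82 184 211 169 150 150  18  12  51  16
```

The bearing is held level and centred. On to compartment 2.

```bash
python3 -m inch '[[[0.55,-0.42,0,0,0,0],[0.55,-0.42,0,0,0,0],[0.55,-0.42,0,0,0,0],[0.55,-0.42,0,0,0,0],[0.55,-0.42,0,0,0,0],[0.55,-0.42,0,0,0,0],[0.55,-0.42,0,0,0,0],[0.55,-0.42,0,0,0,0],[0.55,-0.42,0,0,0,0],[0,0,0,0,0,0]]]' | grep -E "eef|wrist|open"
python3 -m inch '[[[0,0,0,0,0,0],[0,0,0,0,0,0]]]' | grep -E "eef|tool"
python3 -c "
from h import *
print(plan(495.7,314.2,5))"
```

```text
eef_pos: [494.8, 313.9, 108.4]
wrist_force: [0.2, -0.6, -0.6]
opening: 37.9
eef_pos: [496.0, 310.0, 110.0]
tool_rot: [0.0, 0.908, 0.419, -0.001]
[ 0.066 -0.058  2.1  ]
```

```bash
python3 -m inch '[[[0.06,-0.06,0.4,0,0,0],[0,0,0.5,0,0,0],[0,0,0.5,0,0,0],[0,0,0.2,0,0,0],[0,0,0,0,0,0],[0,0,0,0,0,0]]]' | grep -E "eef|wrist"
python3 - <<'E'
from h import *
# divider lines along the centre columns beside the gripper
s=robot.sense();I=robot.grab_frame('wrist');T=rot(s['tool_rot'])
for u in (230,330):
    c=I[60:300,u].astype(int);print(u,[(60+i,*c[i]) for i in range(0,240,6)])
print(plan(495.7,314.2,5), [np.round(proj('wrist',np.array([495.7,314.2,0])+k*np.array([.645,.764,0])+[0,0,14],s)) for k in(-30,30)])
E
```

```text
eef_pos: [496.8, 315.2, 32.7]
wrist_force: [0.5, -0.9, 0.3]
230 [(60, np.int64(0), np.int64(246), np.int64(254)), (66, np.int64(122), np.int64(154), np.int64(170)), (72, np.int64(204), np.int64(90), np.int64(21)), (78, np.int64(103), np.int64(44), np.int64(13)), (84, np.int64(240), np.int64(129), np.int64(42)), (90, np.int64(240), np.int64(128), np.int64(44)), (96, np.int64(240), np.int64(127), np.int64(41)), (102, np.int64(240), np.int64(128), np.int64(42)), (108, np.int64(240), np.int64(127), np.int64(41)), (114, np.int64(240), np.int64(127), np.int64(42)), (120, np.int64(239), np.int64(126), np.int64(42)), (126, np.int64(239), np.int64(126), np.int64(41)), (132, np.int64(239), np.int64(126), np.int64(40)), (138, np.int64(239), np.int64(126), np.int64(41)), (144, np.int64(239), np.int64(126), np.int64(42)), (150, np.int64(238), np.int64(124), np.int64(40)), (156, np.int64(238), np.int64(124), np.int64(39)), (162, np.int64(238), np.int64(124), np.int64(39)), (168, np.int64(239), np.int64(125), np.int64(40)), (174, np.int64(238), np.int64(124), np.int64(39)), (180, np.int64(170), np.
[... 2374 characters left out ...]
4(244), np.int64(141), np.int64(56)), (228, np.int64(243), np.int64(139), np.int64(54)), (234, np.int64(243), np.int64(138), np.int64(54)), (240, np.int64(227), np.int64(124), np.int64(62)), (246, np.int64(107), np.int64(113), np.int64(113)), (252, np.int64(74), np.int64(78), np.int64(78)), (258, np.int64(18), np.int64(18), np.int64(18)), (264, np.int64(18), np.int64(19), np.int64(18)), (270, np.int64(18), np.int64(18), np.int64(19)), (276, np.int64(18), np.int64(18), np.int64(18)), (282, np.int64(15), np.int64(17), np.int64(17)), (288, np.int64(16), np.int64(16), np.int64(18)), (294, np.int64(17), np.int64(16), np.int64(17))]
[-0.039 -0.005  0.565] [array([282., 287.]), array([282., 192.])]
```

The divider appears slightly farther than assumed, so I nudge +1.5 mm and descend with care.

```bash
python3 -m inch '[[[0.03,0,0.3,0,0,0],[0,0,0.2,0,0,0],[0,0,0,0,0,0],[0,0,0,0,0,0]]]' | grep -E "eef|wrist"
python3 -m inch '[[[0,0,0.08,0,0,0],[0,0,0.05,0,0,0],[0,0,0,0,0,0],[0,0,0,0,0,0]]]' | grep -E "eef|wrist"
```

```text
eef_pos: [496.8, 316.4, 6.0]
wrist_force: [-0.7, -1.2, -1.3]
eef_pos: [497.2, 316.5, 0.1]
wrist_force: [0.2, -0.3, -0.8]
```

```bash
python3 -m inch '[[[0,0,0.05,0,0,0],[0,0,0,0,0,0],[0,0,0,0,0,0]]]' | grep -E "eef|wrist"
python3 -m inch '[[[0,0,0.035,0,0,0],[0,0,0,0,0,0],[0,0,0,0,0,0]]]' | grep -E "eef|wrist"
```

```text
eef_pos: [497.1, 316.5, -2.5]
wrist_force: [-0.0, 0.5, -0.7]
eef_pos: [497.1, 316.5, -4.2]
wrist_force: [0.2, 0.1, -0.9]
```

```bash
python3 -m inch '[[[0,0,0.005,0,0,0],[0,0,0,0,0,0],[0,0,0,0,0,0],[0,0,0,0,0,0],[0,0,-0.2,0,0,0],[0,0,-0.5,0,0,0],[0,0,-0.8,0,0,0],[-0.2,0,-0.9,0,0,0],[-0.4,0,-0.6,0,0,0],[0,0,0,0,0,0]]]' -0.35 | grep -E "t:|eef|wrist"
python3 -m inch '[[[-0.3,0,-0.5,0,0,0],[-0.3,0,-0.5,0,0,0],[0,0,0,0,0,0],[0,0,0,0,0,0]]]' | grep -E "t:|eef|wrist"
python3 - <<'E'
from h import *
s=robot.sense();I=robot.grab_frame('wrist');h=cv2.cvtColor(I,cv2.COLOR_BGR2HSV);ax=np.array([.645,.764,0])
o=np.array([474.5,289,0])+3.5*ax; n=np.array([-ax[1],ax[0],0])
print([tuple(np.round(proj('wrist',o+k*ax+[0,0,3],s))) for k in(90,30,-30,-90)])
# rectified tray map at z=14, 4 mm per char
for k in range(124,-125,-4):
    l=''
    for j in range(-60,61,3):
        u,v=proj('wrist',o+k*ax-j*n+[0,0,14],s)
        if not(0<=u<559 and 0<=v<419): l+=' ';continue
        a,b,c=h[int(v),int(u)]
        l+='.' if 100<a<130 and b>120 and c>180 else 'd' if 100<a<130 and b>120 else 'B' if 12<a<40 and b>60 else 'w' if c>165 else '#' if c<70 else 'g'
    print('%4d'%k,l)
E
```

```text
t: 37.9
eef_pos: [479.2, 293.9, 152.6]
tool_rot: [-0.0, 0.908, 0.419, 0.005]
wrist_force: [-0.2, -0.4, -0.2]
t: 38.3
eef_pos: [458.4, 270.9, 195.8]
tool_rot: [-0.0, 0.908, 0.419, 0.0]
wrist_force: [0.2, -0.7, -0.3]
[(np.float64(282.0), np.float64(68.0)), (np.float64(283.0), np.float64(128.0)), (np.float64(283.0), np.float64(183.0)), (np.float64(283.0), np.float64(232.0))]
 124 g......................................gw
 120 gd.dddddddddddddddddddddddddddddddddddd.w
 116 gg.d.................................dd.w
 112 g.d..................................d.dw
 108 gd.d...............www...............d.gw
 104 gd.d.............BwBBBwww............d.gw
 100 gd.d............BwBBBBBBB............ddgg
  96 gg.d............wBB....BwB...........dd.w
  92 w.dd............wB.....gwB...........dd.w
  88 g..d............BB.....www...........d.dw
  84 wd.d.............BwBwwBwB............d.gw
  80 gg.d.............gBBBBBB.............d.gw
  76 gg.d...............gBB...............dd.w
  72 g.dd.................................dd.w
  68 wd.d.................................dd.g
  64 gd.d...........
[... 1535 characters left out ...]
 wg.d.................................dddw
 -72 wg.d.................................d.gw
 -76 w..d...............ggg...............d.gw
 -80 w..d.............dgwwwwg.............d..w
 -84 wd.d.............www.www.............d..g
 -88 wg.d.............wwg.gww.............d..g
 -92 wg.d.............wwwwwww.............dd.g
 -96 wg.d...............www...............dd.g
-100 w..d.................................dddg
-104 w..d.................................d.gg
-108 w..d.................................d..w
-112 gd.ddddddddddddddddddddddddddddddddddd..w
-116 wg.ddddddddddddddddddddddddddddddddddd..w
-120 wg.ddddddddddddddddddddddd..............w
-124 wgddddddd.......................dwwwwwwgw
```

The rectified view shows bush, bearing, bolt and nut each well inside its own compartment and upright, with the arm clear.

```bash
python3 -c "
from station import robot
print(robot.job_done())"
```

```text
the job is handed in; nothing more can be done
None
```

The job is handed in at about 38 s: from the yellow-handle end, the tray holds the brass bush, small bearing, bright bolt and nut, each the same way up in its own compartment, and I did not go near the look-alikes, oil bottle or grease tin.

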